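Tip the transformer over the fence onto the laying board

TASK

Lay the bare transformer (the steel and copper block) down on its side on the laying board: push it high on its back so that it pivots over the board's metal fence edge and lies flat, pointing straight away from the fence with its foot end still at the fence. Tip it, do not pick it up, and leave the wooden block and the tape measure standing where they are.

Things in the scene. Friction and masses are not known exactly. Their poses are not given: they have to be found in the camera images.
- transformer: bare mains transformer on end: grey steel core, copper winding, yellow strip on both broad faces; solid block 40 mm thick (x), 66 wide (y), 84 high (z), about 0.5 kg. Stands in one of 3 places along the fence, broad face 2-10 mm before it, about parallel. Origin: centre of underside; x over the fence, z up. A few newtons near its top tip it; past 30 degrees it falls by itself.
- laying_board: fixed plywood board, black rubber top, aluminium front edge: 110 mm deep (x), 290 wide (y), 12 high. Its front side, 55 mm from the origin towards -x, is the 12 mm high fence over which the transformer pivots. Origin: centre of underside; x from the fence across the board (away from the robot), y left along the fence, z up.
- beech_block: bystander: beech offcut standing on end in another place before the fence, 32 mm thick (x), 70 wide along the fence (y), 100 high. Origin: centre of underside, z up. The three places are 100 mm apart along the fence, centre to centre.
- tape_measure: bystander: red tape measure with a black disc, standing in the third place, 37 mm thick (x), 73 wide along the fence (y), 62 high. Origin: centre of underside, z up.

How it is judged:
By the outcome, as a careful person would: the job done as asked, in the order asked, and still so for the second after the job is handed in, with the robot touching nothing.
It also fails if it takes over 29 s, if anything falls off the work surface, if the arm or the gripper's body presses on something with over 40 N, if the wrist force passes 120 N, or if a joint passes its speed limit or range.

ROBOT

A 7-joint arm with a two-finger parallel gripper is mounted at the origin on the work surface; the furniture and walls round the work are solid. World frame = base frame: x ahead of the robot, y to its left, z up, the work surface at z = 0. Lengths are in m, angles in rad, forces in N, time in s.
With the tool pointing down it reaches from about 0.4 to 0.85 m from the base axis. Payload 4.5 kg.
Tool frame: the origin (TCP) lies at the very end of the fingers, on their centre line; the grasp point (between the pads) lies 19 mm behind it; z points along the fingers, y is the line along which they close (so a half turn about z gives the same grasp; the last joint's range is limited). The gripper opens to 88 mm and grips with 3 to 60 N. Pads are 18 mm wide; open, the fingers measure 123 mm over their backs; the gripper's body (75 mm by 187 mm) begins 45 mm behind the grasp point.
Start: joints at [-1.284, 0.689, -0.195, 1.565, 0.157, 0.902, -0.215], TCP at [0.156, 0.605, 0.239] pointing down, gripper open.
Joint ranges: [-3.01, 3.01], [-0.46, 2.08], [-1.47, 1.51], [0.13, 2.56], [-1, 4.14], [0.04, 2.09], [-2.66, 2.66]. Speed limits (rad/s): [2.57, 2.57, 3.14, 3.14, 3.14, 3.14, 3.14].

INTERFACE

Orientations are given as a unit quaternion [x, y, z, w].
In Python, from plant import r gives the robot as it stands. The module is installed in compiled form; this text tells all that it offers.
- The arm moves only by the tool step_arm, never from a script. Its argument "increments" is a list of rows, each a list of 2 entries, a list of its own where there are three numbers: the shift along the world's x, y, z in cm, then the turn, a rotation vector about the world's x, y, z in degrees. A call has exactly 10 rows; each row shifts and turns the commanded pose from where the row before left it; what a row does not reach is not made up. A row lasts 1/10 s, in which the tool goes at most 50 mm and 8.59 degrees, less where a joint would pass 70% of its speed; a pose out of reach is approached as far as the arm can. A call is refused whole if a number of a shift passes 5 or a number of a turn 8.59, either way. A call with a gripper value outside its range is refused whole. "fingers" is the opening, from 0 (shut) to 1 (fully open), set as the call begins (left out, the last holds). The fingers move at their own pace and stop on an object; "grip_force" is the grip in N (left out, the last holds). Time passes only in rows, so rows that do not move let the fingers close, or fill a call up. It gives the time, the measured TCP pose, the force, the opening and the grip force at its end, in the units of the state.
- r.get_state(): the state, without advancing time (a new reading comes with each control period).
- r.snapshot(name): name is "side" or "top"; returns (picture, depth): 384x512x3 uint8, red, green, blue; 384x512 float32, m along the optical axis (not along the pixel's ray), 0 where there is no reading.
- r.calibration(name): a dict with "fov_y" (degrees; the focal length in pixels is half the picture's height over the tangent of half this angle, whatever the lens; pixels are square), "cx", "cy" (the principal point, pixels), "k1" (the pictures are not rectified: a ray, as slopes to the right and down, at radius r is drawn at 1 + k1 r^2 times it, then the intrinsics apply), "R" (3x3) and "t" (3): a world point X has camera coordinates R X + t. Camera axes: x right, y down, z forward; pixel columns grow to the right and rows downward; lengths in m; the calibration is good to about 2 mm. A picture is of the moment at which its call begins. calibration takes no time and is no camera call.
- r.finish_job(): hands the job in; it is judged then, once.
The state is a dict: "clock": time; "q": joint angles; "qd": joint speeds; "joint_torque": joint torques, N m; "tool_pos": TCP position; "eef_rot": TCP orientation; "contact_force": force on the tool from outside, world axes, zero at the start; "moment": the same for the moment, N m; "opening": opening from 0.0 (shut) to 1.0 (fully open); "finger_force": force on a finger pad.
Only numpy, scipy, OpenCV 4.12 (cv2) and the standard library are available. Lean on these libraries where they do the work, as an engineer would, in place of code of your own. Each camera call takes 0.05 s, during which the arm holds its last target. There are 200 camera calls.

## Working session

There is one attempt and no reset: what is moved stays moved. The work goes in short steps, Python scripts to look and compute and a tool call to move; the robot and the scene stay as the last step left them, time stands still between calls to the robot, and variables do not carry over. Pictures are saved under pics/ and viewed, at most 10 in all, crops included, and the job is handed in when it is done.

Besides the shell and the picture viewer there is one more tool, called after ">>>" by a JSON object that holds its "op" and its "data". step_arm: Moves the arm, as the interface text tells. Its arguments: {"type":"object","properties":{"increments":{"type":"array","items":{"type":"array"}},"fingers":{"type":"number"},"grip_force":{"type":"number"}},"required":["increments"]}

```bash
mkdir -p pics
cat > h.py <<'E'
import numpy as np, cv2
from plant import r
def snap(n,f):
    p,d=r.snapshot(n); cv2.imwrite(f'pics/{f}.png',p[:,:,::-1]); np.save(f'pics/{f}.npy',d); return p,d
def world(n,d,uv):
    c=r.calibration(n); f=192/np.tan(np.radians(c['fov_y'])/2); R=np.array(c['R']);t=np.array(c['t']);out=[]
    for u,v in uv:
        K=np.array([[f,0,c['cx']],[0,f,c['cy']],[0,0,1]])
        a=np.array([(u-c['cx'])/f,(v-c['cy'])/f]); b=a.copy()
        for _ in range(20): b=a/(1+c['k1']*(b@b))
        z=d[int(v),int(u)]; out.append(R.T@(np.array([b[0]*z,b[1]*z,z])-t))
    return np.array(out)
E
python3 - <<'E'
from h import *
np.set_printoptions(precision=4,suppress=True)
snap('side','s0');snap('top','t0')
s=r.get_state();print(s)
for n in('side','top'):
    c=r.calibration(n);print(n,c['fov_y'],-np.array(c['R']).T@c['t'],c['R'])
E
```

```text
{'clock': 0.1, 'q': array([-1.2842,  0.6899, -0.1945,  1.5662,  0.1573,  0.9025, -0.2151]), 'qd': array([-0.0005, -0.0019, -0.0013, -0.003 , -0.0006,  0.0001,  0.0004]), 'joint_torque': array([ -0.0038, -52.8491,  -1.2717, -15.3833,  -0.0526,   0.002 ,
         0.    ]), 'tool_pos': array([0.1562, 0.6046, 0.238 ]), 'eef_rot': array([ 0.126 ,  0.992 , -0.0008, -0.    ]), 'contact_force': array([-0.5135, -0.1133, -0.8805]), 'moment': array([0.0162, 0.0426, 0.0149]), 'finger_force': 0.0, 'opening': 0.9979417506197747}
side 55.39445463856148 [ 0.5278 -0.8148  0.4979] [[ 0.9978  0.0635  0.0176]
 [ 0.0502 -0.5594 -0.8274]
 [-0.0427  0.8265 -0.5614]]
top 46.853645433199354 [ 0.3794 -0.1236  0.8839] [[-0.0171 -0.9998 -0.0083]
 [-0.9857  0.0182 -0.1678]
 [ 0.1679  0.0053 -0.9858]]
```

View pics/s0.png

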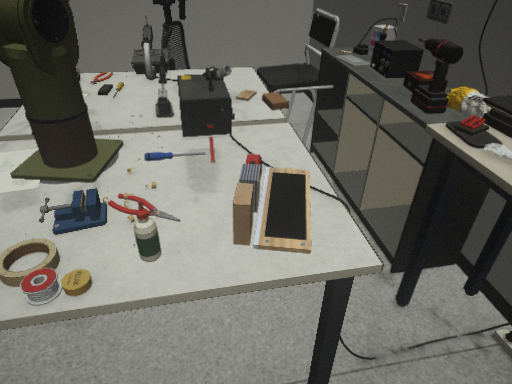

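View pics/t0.png

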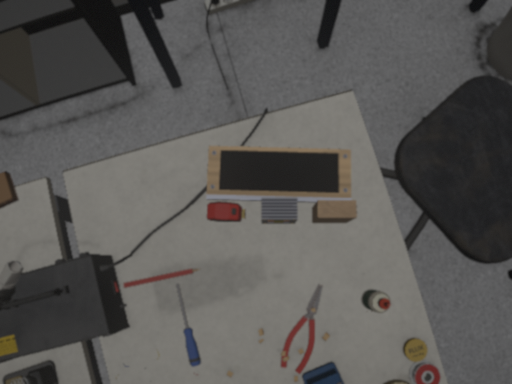

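The side and top views show the transformer in the middle, at top px (279,210). The tape is to its left (225,211), the beech block to its right (335,211), and the board lies beyond (280,172).

Run:
```python
from h import *
np.set_printoptions(precision=4,suppress=True)
d=np.load('pics/t0.npy')
uv=[(u,v) for u in range(195,370) for v in range(135,232)]
P=world('top',d,uv);UV=np.array(uv)
def box(m,n):
    q=P[m]; a=cv2.minAreaRect((q[:,:2]*1000).astype(np.float32)); print(n,len(q),a,'z',np.median(q[:,2]),q[:,2].max())
ub=UV[:,0]
for n,lo,hi,zl in(('tape',200,250,.045),('trafo',253,305,.07),('beech',306,365,.085)):
    box((ub>lo)&(ub<hi)&(P[:,2]>zl)&(P[:,2]<.15),n)
m=(P[:,2]>.006)&(P[:,2]<.02)&(UV[:,1]<200); box(m,'board')
print(world('top',d,[(208,200),(230,200),(260,197),(300,197),(350,199),(209,147),(350,150)]))
p=cv2.imread('pics/t0.png')[130:240,195:370]; cv2.imwrite('pics/t0c.png',cv2.resize(p,None,fx=4.5,fy=4.5,interpolation=2))
```

```text
tape 534 ((483.366455078125, -44.996803283691406), (58.20737075805664, 34.72297286987305), 87.40711212158203) z 0.05959497543339171 0.0660376103596411
trafo 814 ((483.1267395019531, -150.95620727539062), (65.87162017822266, 40.66047668457031), 88.78839111328125) z 0.0841354705823826 0.08869722807918419
beech 736 ((477.60443115234375, -253.1283721923828), (69.50077819824219, 32.0203971862793), 88.68719482421875) z 0.10042062505750778 0.104493710145201
board 7511 ((576.0357666015625, -143.5034942626953), (312.454345703125, 135.0240478515625), 87.96129608154297) z 0.012848573081416693 0.019253504266785754
[[ 0.5125 -0.0106  0.0006]
 [ 0.5117 -0.0552  0.0007]
 [ 0.5145 -0.1159  0.0152]
 [ 0.5134 -0.1955  0.0123]
 [ 0.5076 -0.2956  0.0116]
 [ 0.6206 -0.0134  0.0096]
 [ 0.6086 -0.301   0.011 ]]
```

View pics/t0c.png

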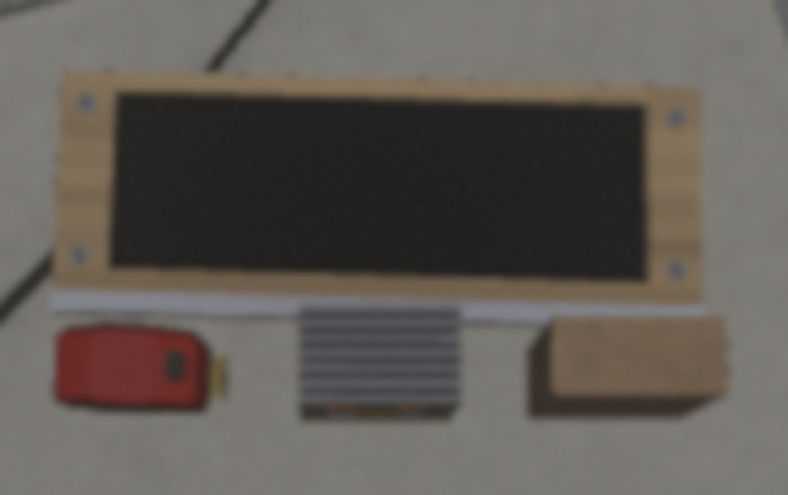

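The crop shows the transformer clear on both sides, with only a few mm to the fence. Next I'll refine the fence line and check the heights along the approach path.

Run:
```python
from h import *
np.set_printoptions(precision=4,suppress=True)
d=np.load('pics/t0.npy')
c=r.calibration('top');f=192/np.tan(np.radians(c['fov_y'])/2);R=np.array(c['R']);t=np.array(c['t']);C=-R.T@t
print(c['k1'])
def plane(u,v,z):
    K=np.array([[f,0,c['cx']],[0,f,c['cy']],[0,0,1]]);a=np.array([(u-c['cx'])/f,(v-c['cy'])/f]);b=a
    for _ in range(20): b=a/(1+c['k1']*(b@b))
    w=R.T@np.array([b[0],b[1],1]); return C+w*(z-C[2])/w[2]
for x,y in [(62,70),(701,90),(55,310),(300,318),(462,320),(540,325),(118,93),(645,105),(110,267),(645,280)]: print((x,y),plane(195+x/4.5,130+y/4.5,.012))
print('trafo top',[plane(195+x/4.5,130+y/4.5,.084)[:2] for x,y in[(300,307),(460,308),(300,403),(460,403)]])
for n in('top','side'):
    d=np.load(f'pics/{n[0]}0.npy')
    P=world(n,d,[(u,v) for u in range(0,512,2) for v in range(0,384,2) if d[v,u]>0])
    for ya in np.arange(-.3,.8,.1):
        print(n,round(ya,1),[round(float(P[m][:,2].max()),2) if (m:=(P[:,1]>ya)&(P[:,1]<ya+.1)&(P[:,0]>xa)&(P[:,0]<xa+.1)).any() else None for xa in np.arange(.1,.8,.1)])
```

```text
-0.12367352758305684
(62, 70) [ 0.623  -0.0132  0.012 ]
(701, 90) [ 0.6083 -0.3024  0.012 ]
(55, 310) [ 0.5131 -0.0105  0.012 ]
(300, 318) [ 0.5075 -0.1191  0.012 ]
(462, 320) [ 0.5053 -0.1907  0.012 ]
(540, 325) [ 0.5024 -0.2251  0.012 ]
(118, 93) [ 0.6117 -0.0387  0.012 ]
(645, 105) [ 0.6017 -0.2765  0.012 ]
(110, 267) [ 0.532 -0.035  0.012]
(645, 280) [ 0.5217 -0.2727  0.012 ]
trafo top [array([ 0.5014, -0.1195]), array([ 0.4998, -0.1845]), array([ 0.4624, -0.1189]), array([ 0.4612, -0.1833])]
top -0.3 [0.06, 0.02, 0.01, 0.1, 0.02, 0.02, 0.01]
top -0.2 [0.03, 0.02, 0.01, 0.09, 0.09, 0.02, 0.0]
top -0.1 [0.02, 0.0, 0.0, 0.07, 0.05, 0.02, None]
top 0.0 [0.02, 0.03, 0.02, 0.01, 0.01, 0.01, None]
top 0.1 [0.01, 0.13, 0.13, 0.12, 0.0, 0.0, None]
top 0.2 [0.04, 0.13, 0.18, 0.06, 0.0, 0.0, None]
top 0.3 [0.07, 0.13, 0.18, 0.01, 0.03, None, None]
top 0.4 [0.01, None, 0.0, 0.0, 0.03, None, -0.75]
top 0.5 [-0.75, None, None, -0.74, -0.75, None, -0.74]
top 0.6 [None, None, None, -0.74, -0.74, -0.74, -0.74]
top 0.7 [None, None, None, None, None, None, -0.74]
side -0.3 [0.06, 0.02, 0.01, 0.1, 0.01, 0.01, 0.0]
side -0.2 [0.05, 0.02, 0.0, 0.08, 0.08, 0.01, -0.0]
side -0.1 [0.01, 0.0, 0.0, 0.06, 0.06, 0.01, -0.59]
side 0.0 [0.02, 0.02, 0.01, 0.01, 0.01, 0.0, -0.74]
side 0.1 [0.0, 0.12, 0.12, 0.12, 0.0, 0.0, -0.74]
side 0.2 [0.04, 0.12, 0.17, 0.05, 0.0, -0.0, -0.75]
side 0.3 [0.14, 0.13, 0.17, 0.0, 0.03, None, None]
side 0.4 [0.17, None, 0.01, 0.03, 0.03, None, None]
side 0.5 [0.32, None, 0.01, 0.01, -0.0, None, None]
side 0.6 [0.3, None, -0.0, -0.0, None, None, None]
side 0.7 [0.0, 0.0, -0.0, -0.0, None, None, None]
```

>>> {"op": "step_arm", "data": {"increments": [[[2.9, -2.4, 0.3], [0, 0, 1.2]], [[2.9, -2.4, 0.3], [0, 0, 1.2]], [[2.9, -2.4, 0.3], [0, 0, 1.2]], [[2.9, -2.4, 0.3], [0, 0, 1.2]], [[2.9, -2.4, 0.3], [0, 0, 1.2]], [[2.9, -2.4, 0.3], [0, 0, 1.2]], [[2.9, -2.4, 0.3], [0, 0, 1.2]], [[2.9, -2.4, 0.3], [0, 0, 1.2]], [[2.9, -2.4, 0.3], [0, 0, 1.2]], [[2.3, -2.4, 0.3], [0, 0, 1.1]]], "fingers": 0, "grip_force": 10}}

```text
clock: 1.1
tool_pos: [0.4419, 0.3635, 0.2685]
eef_rot: [0.023, 1.0, -0.0, 0.0]
contact_force: [0.8, 0.6, -0.9]
opening: 0.114
finger_force: 0.0
```

>>> {"op": "step_arm", "data": {"increments": [[[0, -4.5, 0], [0, 0, 0]], [[0, -4.5, 0], [0, 0, 0]], [[0, -4.5, 0], [0, 0, 0]], [[0, -4.5, 0], [0, 0, 0]], [[0, -4.5, 0], [0, 0, 0]], [[0, -4.5, 0], [0, 0, 0]], [[0, -4.5, 0], [0, 0, 0]], [[0, -4.5, 0], [0, 0, 0]], [[0, -4.5, 0], [0, 0, 0]], [[0, -4.5, 0], [0, 0, 0]]]}}

```text
clock: 2.1
tool_pos: [0.4398, -0.0866, 0.2687]
eef_rot: [0.022, 1.0, 0.0, -0.0]
contact_force: [0.7, 0.4, 1.0]
opening: 0.007
finger_force: 0.0
```

>>> {"op": "step_arm", "data": {"increments": [[[-0.5, -3.1, 0], [0, 0, 0]], [[-0.5, -3.2, 0], [0, 0, 0]], [[0, 0, -3.2], [0, 0, 0]], [[0, 0, -3.2], [0, 0, 0]], [[0, 0, -3.2], [0, 0, 0]], [[0, 0, -3.2], [0, 0, 0]], [[0, 0, -3.0], [0, 0, 0]], [[0, 0, -2.5], [0, 0, 0]], [[0, 0, -1.5], [0, 0, 0]], [[0, 0, 0], [0, 0, 0]]]}}

```text
clock: 3.1
tool_pos: [0.4292, -0.1474, 0.069]
eef_rot: [0.022, 1.0, 0.0, -0.002]
contact_force: [-0.0, 0.2, -0.4]
opening: 0.003
finger_force: 0.0
```

>>> {"op": "step_arm", "data": {"increments": [[[0.7, -0.1, 0], [0, 0, 0]], [[0.7, -0.1, 0], [0, 0, 0]], [[0.4, -0.1, 0], [0, 0, 0]], [[0.2, 0, 0], [0, 0, 0]], [[0.2, 0, 0], [0, 0, 0]], [[0.2, 0, 0], [0, 0, 0]], [[0.2, 0, 0], [0, 0, 0]], [[0.2, 0, 0], [0, 0, 0]], [[0.2, 0, 0], [0, 0, 0]], [[0.2, 0, 0], [0, 0, 0]]]}}

```text
clock: 4.1
tool_pos: [0.4624, -0.1508, 0.0707]
eef_rot: [0.023, 1.0, 0.0, -0.0]
contact_force: [-1.5, -0.0, 1.6]
opening: 0.004
finger_force: 0.9
```

Run:
```python
from h import *
p,d=snap('side','s1'); cv2.imwrite('pics/s1c.png',cv2.resize(p[130:260,190:330,::-1],None,fx=4.5,fy=4.5,interpolation=2))
```

```text
(no output)
```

View pics/s1c.png

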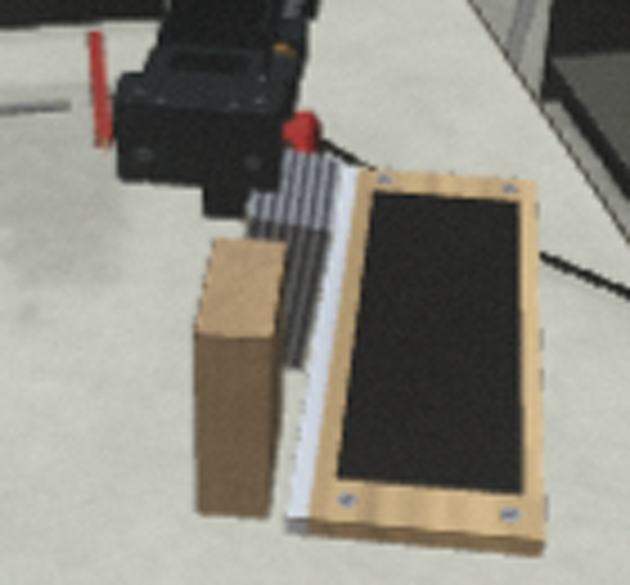

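The crop shows the block starting to lean, with its top edge at about (335,200) over the fence and its foot at (300,365). The bystanders haven't moved, so I'll keep pushing.

>>> {"op": "step_arm", "data": {"increments": [[[0.2, 0, 0], [0, 0, 0]], [[0.2, 0, 0], [0, 0, 0]], [[0.2, 0, 0], [0, 0, 0]], [[0.2, 0, 0], [0, 0, 0]], [[0.2, -0.1, 0], [0, 0, 0]], [[0.2, 0, 0], [0, 0, 0]], [[0.2, 0, 0], [0, 0, 0]], [[0.2, 0, 0], [0, 0, 0]], [[0.2, -0.1, 0], [0, 0, 0]], [[0.2, 0, 0], [0, 0, 0]]]}}

```text
clock: 5.15
tool_pos: [0.4825, -0.1529, 0.0708]
eef_rot: [0.023, 1.0, 0.0, 0.0]
contact_force: [-0.3, 1.0, 2.6]
opening: 0.007
finger_force: 1.1
```

>>> {"op": "step_arm", "data": {"increments": [[[0.2, 0, 0], [0, 0, 0]], [[0.2, 0, 0], [0, 0, 0]], [[0.2, 0, 0], [0, 0, 0]], [[0.2, 0, 0], [0, 0, 0]], [[0.2, -0.1, 0], [0, 0, 0]], [[0.2, 0, 0], [0, 0, 0]], [[0, 0, 0], [0, 0, 0]], [[0, 0, 0], [0, 0, 0]], [[0, 0, 0], [0, 0, 0]], [[0, 0, 0], [0, 0, 0]]]}}

```text
clock: 6.15
tool_pos: [0.4942, -0.1538, 0.0707]
eef_rot: [0.023, 1.0, 0.0, -0.0]
contact_force: [0.9, -0.1, -0.5]
opening: 0.004
finger_force: 0.0
```

Run:
```python
from h import *
p,d=snap('side','s2'); a=cv2.resize(p[130:260,190:330,::-1],None,fx=4,fy=4,interpolation=2); cv2.imwrite('pics/s2c.png',a)
```

```text
(no output)
```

View pics/s2c.png

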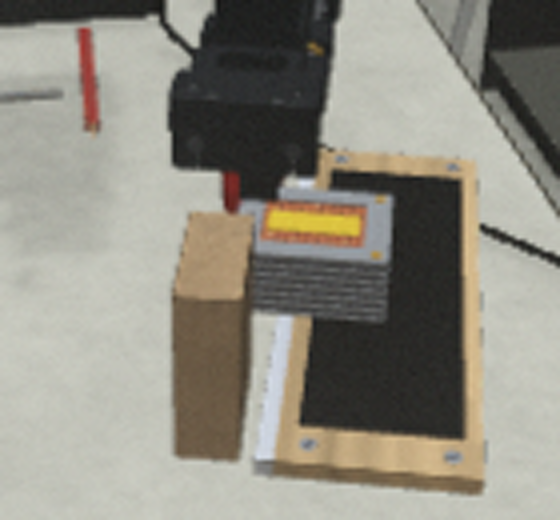

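The transformer lies flat on the board, with its upper face at about (325,225) and its foot at the fence. I'll retract straight up and check from the top.

>>> {"op": "step_arm", "data": {"increments": [[[0, 0, 1.5], [0, 0, 0]], [[0, 0, 3], [0, 0, 0]], [[0, 0, 4], [0, 0, 0]], [[0, 0, 4], [0, 0, 0]], [[0, 0, 4], [0, 0, 0]], [[-1, 4.5, 0], [0, 0, 0]], [[-1, 4.5, 0], [0, 0, 0]], [[-1, 4.5, 0], [0, 0, 0]], [[-1, 4.5, 0], [0, 0, 0]], [[0, 4.5, 0], [0, 0, 0]]]}}

```text
clock: 7.2
tool_pos: [0.4524, 0.0723, 0.2358]
eef_rot: [0.023, 1.0, -0.0, -0.001]
contact_force: [1.9, 0.3, 0.5]
opening: 0.005
finger_force: 0.0
```

>>> {"op": "step_arm", "data": {"increments": [[[0, 4.5, 0], [0, 0, 0]], [[0, 4.5, 0], [0, 0, 0]], [[0, 4.5, 0], [0, 0, 0]], [[0, 4.5, 0], [0, 0, 0]], [[0, 4, 0], [0, 0, 0]], [[0, 0, 0], [0, 0, 0]], [[0, 0, 0], [0, 0, 0]], [[0, 0, 0], [0, 0, 0]], [[0, 0, 0], [0, 0, 0]], [[0, 0, 0], [0, 0, 0]]]}}

```text
clock: 8.2
tool_pos: [0.4547, 0.2897, 0.2358]
eef_rot: [0.024, 1.0, -0.0, 0.0]
contact_force: [-0.3, 0.2, -0.0]
opening: 0.005
finger_force: 0.0
```

Run:
```python
from h import *
p,d=snap('top','t3'); cv2.imwrite('pics/t3c.png',cv2.resize(p[130:240,195:370,::-1],None,fx=4.5,fy=4.5,interpolation=2))
uv=[(u,v) for u in range(200,365) for v in range(135,232)]
P=world('top',d,uv);U=np.array(uv)[:,0]
for n,m in(('trafo',(U>253)&(U<305)&(P[:,2]>.04)),('tape',(U<250)&(P[:,2]>.045)),('beech',(U>306)&(P[:,2]>.085))):
    q=P[m&(P[:,2]<.15)];print(n,cv2.minAreaRect((q[:,:2]*1000).astype(np.float32)),np.median(q[:,2]))
print(r.get_state()['clock'],r.get_state()['tool_pos'])
```

```text
trafo ((523.6329345703125, -152.48265075683594), (66.07829284667969, 84.4179916381836), 87.41844940185547) 0.05216269503487084
tape ((483.3894958496094, -45.001285552978516), (58.0876350402832, 34.44837188720703), 87.1444091796875) 0.059250351593774946
beech ((477.5546875, -253.19305419921875), (69.42483520507812, 31.984699249267578), 88.79838562011719) 0.10032786337999186
8.25 [0.45458019 0.29003633 0.23581334]
```

View pics/t3c.png

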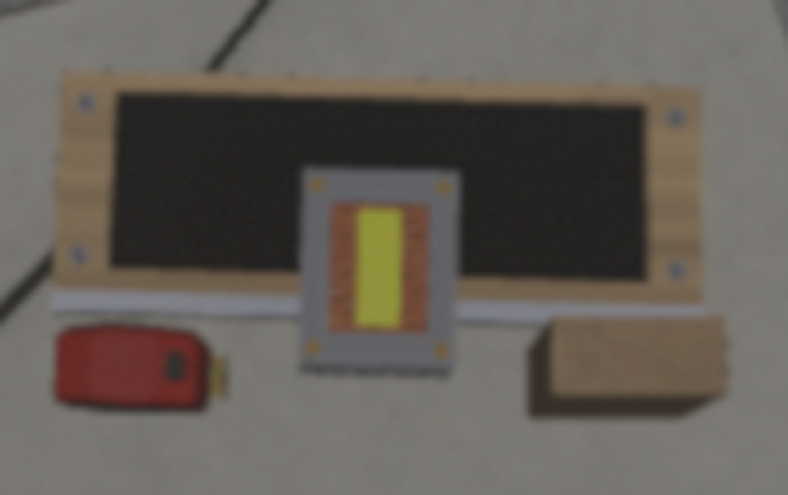

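The block is flat and square to the fence (yaw −2.6° for both), and the bystanders are unmoved. The foot overhangs the fence edge by about 24 mm because it slid back as it fell. I'll nudge it in squarely, with the tool turned 90° so the gripper body clears the beech block.

```bash
python3 -c "
from h import *
print(r.get_state()['q'])"
```

```text
[-0.48954897  0.58584621 -0.26510814  1.82614073  0.21285889  0.75753658
  0.65616488]
```

>>> {"op": "step_arm", "data": {"increments": [[[-0.2, -4.4, 0], [0, 0, -8.5]], [[-0.2, -4.4, 0], [0, 0, -8.5]], [[-0.2, -4.4, 0], [0, 0, -8.5]], [[-0.2, -4.4, 0], [0, 0, -8.5]], [[-0.2, -4.4, 0], [0, 0, -8.5]], [[-0.2, -4.4, 0], [0, 0, -8.5]], [[-0.2, -4.4, 0], [0, 0, -8.5]], [[-0.2, -4.4, 0], [0, 0, -8.5]], [[0, -4.4, 0], [0, 0, -8.5]], [[0, -4.3, 0], [0, 0, -8.5]]]}}

```text
clock: 9.25
tool_pos: [0.4378, -0.15, 0.2361]
eef_rot: [0.695, 0.719, 0.0, 0.0]
contact_force: [0.5, -0.7, -0.7]
opening: 0.006
finger_force: 0.0
```

>>> {"op": "step_arm", "data": {"increments": [[[0, 0, 0], [0, 0, -5]], [[0, 0, -3], [0, 0, 0]], [[0, 0, -3], [0, 0, 0]], [[0, 0, -3], [0, 0, 0]], [[0, 0, -3], [0, 0, 0]], [[0, 0, -2], [0, 0, 0]], [[0, 0, -2], [0, 0, 0]], [[0, 0, 0], [0, 0, 0]], [[0, 0, 0], [0, 0, 0]], [[0, 0, 0], [0, 0, 0]]]}}

```text
clock: 10.25
tool_pos: [0.4388, -0.1482, 0.0767]
eef_rot: [0.723, 0.691, 0.0, 0.001]
contact_force: [0.6, -0.2, -0.0]
opening: 0.009
finger_force: 0.0
```

>>> {"op": "step_arm", "data": {"increments": [[[0, 0, -2], [0, 0, 0]], [[0, 0, -1.5], [0, 0, 0]], [[0, 0, -1.2], [0, 0, 0]], [[0.6, 0, 0], [0, 0, 0]], [[0.6, -0.1, 0], [0, 0, 0]], [[0.6, 0, 0], [0, 0, 0]], [[0.2, 0, 0], [0, 0, 0]], [[0.2, 0, 0], [0, 0, 0]], [[0.2, 0, 0], [0, 0, 0]], [[0, 0, 0], [0, 0, 0]]]}}

```text
clock: 11.25
tool_pos: [0.4626, -0.1488, 0.0289]
eef_rot: [0.723, 0.691, 0.0, 0.0]
contact_force: [-0.6, -1.0, -0.2]
opening: 0.008
finger_force: 0.0
```

>>> {"op": "step_arm", "data": {"increments": [[[0.2, 0, 0], [0, 0, 0]], [[0.2, 0, 0], [0, 0, 0]], [[0.2, 0, 0], [0, 0, 0]], [[0.2, 0, 0], [0, 0, 0]], [[0.2, -0.1, 0], [0, 0, 0]], [[0.2, 0, 0], [0, 0, 0]], [[0.2, 0, 0], [0, 0, 0]], [[0.2, 0, 0], [0, 0, 0]], [[0.1, 0, 0], [0, 0, 0]], [[0, 0, 0], [0, 0, 0]]]}}

```text
clock: 12.25
tool_pos: [0.4754, -0.1494, 0.0287]
eef_rot: [0.723, 0.691, -0.002, -0.003]
contact_force: [-6.2, -0.3, 5.3]
opening: 0.006
finger_force: 3.6
```

>>> {"op": "step_arm", "data": {"increments": [[[-1, 0, 0], [0, 0, 0]], [[-2, 0.1, 0], [0, 0, 0]], [[0, 0, 3], [0, 0, 0]], [[0, 0, 4], [0, 0, 0]], [[0, 0, 4], [0, 0, 0]], [[0, 0, 4], [0, 0, 0]], [[0, 0, 4], [0, 0, 0]], [[0, 4.5, 0], [0, 0, 0]], [[0, 4.5, 0], [0, 0, 0]], [[0, 4.5, 0], [0, 0, 0]]]}}

```text
clock: 13.25
tool_pos: [0.4496, -0.0126, 0.2192]
eef_rot: [0.723, 0.691, 0.001, 0.001]
contact_force: [0.8, -0.5, -0.3]
opening: 0.007
finger_force: 0.0
```

>>> {"op": "step_arm", "data": {"increments": [[[0, 4.5, 0], [0, 0, 0]], [[0, 4.5, 0], [0, 0, 0]], [[0, 4.5, 0], [0, 0, 0]], [[0, 4.5, 0], [0, 0, 0]], [[0, 4.5, 0], [0, 0, 0]], [[0, 4.5, 0], [0, 0, 0]], [[0, 4.5, 0], [0, 0, 0]], [[0, 0, 0], [0, 0, 0]], [[0, 0, 0], [0, 0, 0]], [[0, 0, 0], [0, 0, 0]]]}}

```text
clock: 14.25
tool_pos: [0.4495, 0.2994, 0.2186]
eef_rot: [0.724, 0.69, -0.0, 0.0]
contact_force: [0.3, -1.2, 0.1]
opening: 0.007
finger_force: 0.0
```

Run:
```python
from h import *
p,d=snap('top','t4'); cv2.imwrite('pics/t4c.png',cv2.resize(p[130:240,195:370,::-1],None,fx=4.5,fy=4.5,interpolation=2))
uv=[(u,v) for u in range(200,365) for v in range(135,232)]
P=world('top',d,uv);U=np.array(uv)[:,0]
for n,m in(('trafo',(U>253)&(U<305)&(P[:,2]>.04)),('tape',(U<250)&(P[:,2]>.045)),('beech',(U>306)&(P[:,2]>.085))):
    q=P[m&(P[:,2]<.15)];print(n,cv2.minAreaRect((q[:,:2]*1000).astype(np.float32)),np.median(q[:,2]))
print(r.get_state()['clock'],r.get_state()['tool_pos'])
```

```text
trafo ((532.646728515625, -152.94044494628906), (65.22789001464844, 84.50521850585938), 88.29448699951172) 0.05212477926361275
tape ((483.4012756347656, -44.968353271484375), (58.31573486328125, 34.560428619384766), 87.27485656738281) 0.05934180194472015
beech ((477.6336669921875, -253.4072723388672), (69.95323181152344, 32.032649993896484), 88.81668853759766) 0.10029007870970187
14.3 [0.44961055 0.29906206 0.21874563]
```

View pics/t4c.png

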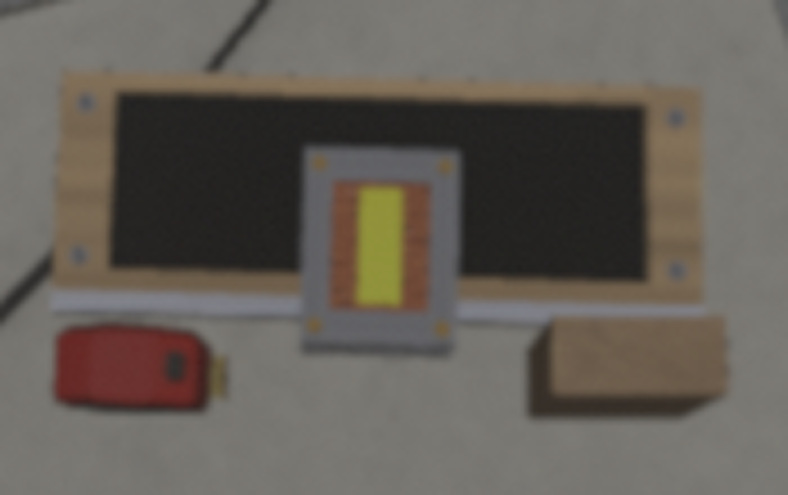

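The block is flat and within about 1° of square, with the foot about 15 mm over the fence edge, close to the 12 mm expected from pivoting. The tape and beech block are unmoved.

```bash
python3 -c "
from plant import r
print(r.finish_job())"
```

```text
the job is handed in; nothing more can be done
None
```

I tipped the transformer over the fence and handed the job in: it lies flat, within about 1° of square to the fence, with its foot end about 15 mm over the fence edge after a small nudge inward (it had slid back to 24 mm); the beech block and tape measure did not move.

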